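# Put up the tiered display stand

### The arm

A 6-joint arm with a two-finger parallel gripper is mounted at the origin on the work surface. World frame = base frame: x ahead of the robot, y to its left, z up, the work surface at z = 0. Lengths are in m, angles in rad, forces in N, time in s.
With the tool pointing down it reaches from about 0.4 to 0.925 m from the base axis. Payload 3.4 kg.
Tool frame: the origin (TCP) lies at the very end of the fingers, on their centre line; the grasp point (between the pads) lies 19 mm behind it; z points along the fingers, y is the line along which they close (so a half turn about z gives the same grasp; the last joint's range is limited). The gripper opens to 85 mm and grips with 20 to 120 N. Pads are 22 mm wide; open, the fingers measure 114 mm over their backs; the gripper's body (76 mm by 85 mm) begins 54 mm behind the grasp point. The pads swing forward as they close: fully open they stand 13 mm farther back than shut.
Start: joints at [-1.25, 0.307, 1.506, -0, 1.328, -0.073], TCP at [0.221, -0.531, 0.231] pointing down, gripper open.
Joint ranges: [-3.12, 3.12], [-1.05, 2.28], [0.14, 2.33], [-1.42, 4.57], [0.1, 2.73], [-2.68, 2.68]. Speed limits (rad/s): [2.57, 2.57, 3.14, 3.14, 3.14, 3.14].

### API

Orientations are given as a unit quaternion [w, x, y, z].
In Python, from station import * gives the robot as it stands.
- The arm moves only by the tool play_rows, never from a script. Its argument "moves" is text: rows parted by semicolons, each of 7 numbers parted by spaces: the turn, a rotation vector about the tool's x, y, z scaled (see below), then the shift along the tool's x, y, z scaled (see below), then the closure in counts, from 0 (fully open) to 255 (shut). In form: wx wy wz x y z claw; .... A call has 1 to 12 rows; each row shifts and turns the commanded pose from where the row before left it, along the tool's axes as they then stand; what a row does not reach is not made up. The controller multiplies each number of a shift by 50 mm and each number of a turn by 2 pi rad. A row lasts 1/8 s, in which the tool goes at most 62.5 mm and 10.7 degrees, less where a joint would pass 70% of its speed; a pose out of reach is approached as far as the arm can. A call with a number of a shift or a turn outside -1 to 1 is refused whole. A call with a gripper value outside its range is refused whole. The fingers move at their own pace and stop on an object; "squeeze" is the grip in N (left out, the last holds). Time passes only in rows, so rows that do not move let the fingers close. It gives the time, the measured TCP pose, the force, the opening and the grip force at its end, in the units of the state.
- sense(): the state, without advancing time (a new reading comes with each control period).
- snapshot(name): name is "side" or "top" or "wrist"; returns the picture (480x640x3 uint8, red, green, blue); there is no depth.
- camera_model(name): a dict with "fx", "fy", "cx", "cy" (pixels), "xyz" and "rotation" of the camera in the world. Camera axes: x right, y up, looking along -z (the intrinsics and any distortion apply to the point x, -y, -z); pixel columns grow to the right and rows downward; lengths in m; the calibration is good to about 2 mm. A picture is of the moment at which its call begins: read the wrist's pose just before it. camera_model takes no time and is no camera call; for the wrist camera it gives the pose at the moment of the call.
- job_done(): hands the job in; it is judged then, once.
The state is a dict: "time_s": time; "joint_pos": joint angles; "joint_velocities": joint speeds; "joint_torque": joint torques, N m; "position": TCP position; "tool_rot": TCP orientation; "ft_force": force on the tool from outside, world axes, zero at the start; "moment": the same for the moment, N m; "gripper_width": finger opening in m; "grip_force": force on a finger pad.
Only numpy, scipy, OpenCV 4.12 (cv2) and the standard library are available. Lean on these libraries where they do the work, as an engineer would, in place of code of your own. Each camera call takes 0.05 s, during which the arm holds its last target. There are 200 camera calls.

### The job

Put up the knock-down wooden display stand on its crossed foot: the large tier first, then the medium tier, then the small tier with the cup, each sitting level and fully down over the peg of the piece below. Last, set the cast metal ball upright (crystals up) in the cup at the top. Leave the other goods on the cloth where they stand.

Things in the scene. Friction and masses are not known exactly. Their poses are not given: they have to be found in the camera images.
- stand_foot: Foot of the stand, pale wood, fixed: two 150 mm bars crossed at right angles (26 mm wide, tops 20 mm above the cloth) and in the middle a round post, 31 mm in diameter, its shoulder 40 mm above the cloth; on it a peg 14 mm in diameter, 9 mm high, tapered at the tip. Origin: on the cloth under the post's middle; x, y along the bars, z up.
- tier_large_post (a point): Large tier, loose, 0.26 kg: pale-wood disc 160 mm wide, 14 mm thick, dark rim; on it a post 31 mm in diameter, its shoulder 64 mm above the underside, then a tapered peg 14 mm in diameter, 9 mm high. The underside has a central hole, 20 mm wide, 14 mm deep, for the peg below; the disc then rests on the shoulder below. Point: on the axis, half-way up the post, 39 mm above the underside; z up.
- tier_medium_post (a point): Medium tier, loose, 0.18 kg: same as the large tier (post, peg, hole, heights) but its disc is 125 mm wide. Point: on the axis, half-way up the post, 39 mm above the underside; z up.
- tier_small_cup (a point): Small tier, loose, 0.12 kg: pale-wood disc 94 mm wide, 14 mm thick, same hole underneath; on it a short post 31 mm in diameter ending in a round cup, 44 mm in outer diameter from 38 to 54 mm above the underside. No peg: the cup is 36 mm wide inside, 3 mm deep, its floor 51 mm above the underside. Point: on the axis, 45 mm above the underside, level with the cup's side; z up.
- ball_center (a point): Cast metal ball, loose, silver, 54 mm in diameter, standing on a flat 25 mm wide ground on its underside, small dark iridescent crystals on its top. This point is its centre, 24 mm above the flat; z up through the crystals. About 0.22 kg.
- gift_box: Bystander: brown card gift box 52 x 52 x 58 mm. Origin: centre of its underside.
- shell: Bystander: cast metal scallop shell, about 75 mm across and 22 mm high. Origin: centre of its underside.
- geode: Bystander: cast metal half-geode dish 72 mm across and 24 mm high, filled with crystals. Origin: centre of its underside.
- framed_plate: Bystander: square 75 mm crystal plate in a metal frame, propped sloping on a wooden block, about 38 mm high. Origin: under its centre, on the cloth.
- starfish: Bystander: five-armed cast metal starfish, 74 mm across and 11 mm high. Origin: centre of its underside.
Things that resemble listed ones, but are neither listed nor needed, are in the scene too. Leave any blue, pink or red look-alike of the part that bears ball_center alone.

How it is judged:
By the outcome, as a careful person would: the job done as asked, in the order asked, and still so for the second after the job is handed in, with the robot touching nothing.
It also fails if it takes over 115 s, if anything falls off the work surface, if the arm or the gripper's body presses on something with over 40 N, if the wrist force passes 120 N, or if a joint passes its speed limit or range.

## Working session

There is one attempt and no reset: what is moved stays moved. The work goes in short steps, Python scripts to look and compute and a tool call to move; the robot and the scene stay as the last step left them, time stands still between calls to the robot, and variables do not carry over. Pictures are saved under pics/ and viewed, at most 14 in all, crops included, and the job is handed in when it is done.

Besides the shell and the picture viewer there is one more tool, called after ">>>" as name(argument=value, ...) on one line, values as JSON. play_rows: Moves the arm, as the interface text tells. Shifts and turns lie within -1 to 1; 1 stands for 50 mm of shift or 2 pi rad of turn. Its arguments: {"type":"object","properties":{"moves":{"type":"string"},"squeeze":{"type":"number"}},"required":["moves"]}

```bash
ls; mkdir -p pics; python3 - <<'E'
from station import *
import cv2,numpy as np
print(sense())
for n in("top","side"):
    c=camera_model(n);print(n,c)
    cv2.imwrite(f"pics/{n}0.png",snapshot(n)[...,::-1])
E
```

```text
pics
{'time_s': 0.0, 'joint_pos': array([-1.25048042e+00,  3.07575530e-01,  1.50770239e+00,  2.77457510e-05,
        1.32840297e+00, -7.34868386e-02]), 'joint_velocities': array([-0.00100805, -0.00047716,  0.00039139, -0.00015598, -0.00047593,
        0.0008219 ]), 'joint_torque': array([ 2.64043461e-03, -4.57547379e+01, -2.51915234e+01, -2.55348306e-05,
        1.29439626e-02, -2.32640019e-05]), 'position': array([ 0.22039688, -0.53030936,  0.23036866]), 'tool_rot': array([-1.03783594e-03,  9.80677593e-01,  1.95628137e-01, -1.15171291e-04]), 'ft_force': array([ 0.19675474, -0.04140755, -0.24514174]), 'moment': array([ 0.00959537, -0.01632331,  0.01230012]), 'grip_force': 0.0, 'gripper_width': 0.08542058841057852}
top {'fx': 539.1497137336469, 'fy': 539.1497137336469, 'cx': 329.29010045760015, 'cy': 241.6747730536474, 'xyz': array([ 0.29051545, -0.03403191,  1.17507224]), 'rotation': array([ 0.72139592,  0.07283189, -0.07061646, -0.68505238])}
side {'fx': 561.367060490515, 'fy': 561.367060490515, 'cx': 323.67444723418294, 'cy': 237.9890490617609, 'xyz': array([0.2952761 , 0.88883337, 1.04876933]), 'rotation': array([-0.11680829, -0.0449267 ,  0.37623309,  0.91803381])}
```

View pics/top0.png

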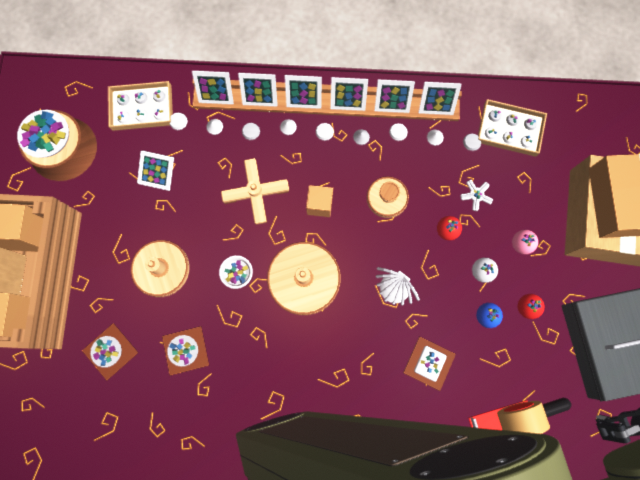

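View pics/side0.png

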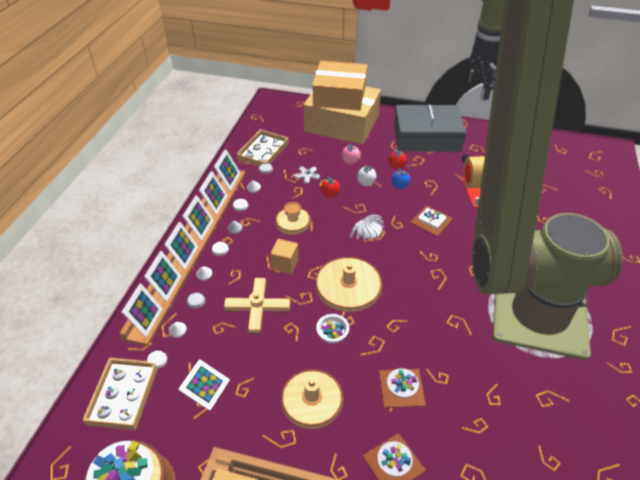

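```bash
cat > h.py <<'E'
import numpy as np,cv2
from scipy.spatial.transform import Rotation as R
def rot(q): return R.from_quat([q[1],q[2],q[3],q[0]])
def cast(c,uv,z):
    uv=np.atleast_2d(np.asarray(uv,float))
    d=np.c_[(uv[:,0]-c["cx"])/c["fx"],-(uv[:,1]-c["cy"])/c["fy"],-np.ones(len(uv))]
    d=rot(c["rotation"]).apply(d); o=np.array(c["xyz"])
    return o+d*((z-o[2])/d[:,2])[:,None]
def proj(c,p):
    q=rot(c["rotation"]).inv().apply(np.atleast_2d(p)-np.array(c["xyz"]))
    return np.c_[c["cx"]+c["fx"]*q[:,0]/-q[:,2],c["cy"]-c["fy"]*q[:,1]/-q[:,2]]
def cross(c1,u1,c2,u2):
    a=[];b=[]
    for c,u in((c1,u1),(c2,u2)):
        o=np.array(c["xyz"]);d=cast(c,u,0)[0]-o;d/=np.linalg.norm(d)
        P=np.eye(3)-np.outer(d,d);a.append(P);b.append(P@o)
    return np.linalg.lstsq(np.vstack(a),np.hstack(b),rcond=None)[0]
E
cat > m.py <<'E'
from station import *
from h import *
t=camera_model("top");s=camera_model("side")
T=cv2.imread("pics/top0.png");S=cv2.imread("pics/side0.png")
def disc(img,c,uv,z,rad):
    hsv=cv2.cvtColor(img,cv2.COLOR_BGR2HSV)
    m=cv2.inRange(hsv,(8,40,120),(35,255,255))
    cs,_=cv2.findContours(m,cv2.RETR_EXTERNAL,cv2.CHAIN_APPROX_NONE)
    k=max(cs,key=lambda k:cv2.pointPolygonTest(k,uv,True))
    p=cast(c,k[:,0,:],z)[:,:2]
    return p
for n,ut,us,z in(("large",(310,295),(330,300),.014),("medium",(165,285),(310,412),.014),("small",(385,210),(290,227),.014)):
    for img,c,u in((T,t,ut),(S,s,us)):
        p=disc(img,c,u,z,0)
        (x,y),r=cv2.minEnclosingCircle(p.astype(np.float32))
        print(n,np.round([x,y,r],4))
print("foot peg",cross(t,(253.5,187.5),s,(257,298)), cast(t,(253.5,187.5),.049),cast(s,(257,298),.049))
print("ball",cross(t,(485,269),s,(367,176)),cast(t,(485,269),.024))
for n,u in dict(box=(319,195),red=(450,228),pink=(525,241),blue=(489,315),shell=(397,287),geode=(236,272),star=(476,194)).items(): print(n,cast(t,u,.02)[0])
E
python3 m.py
```

```text
large [0.4554 0.0482 0.1014]
large [0.4518 0.0406 0.0922]
medium [0.4523 0.3409 0.0636]
medium [0.4542 0.3456 0.0639]
small [ 0.6329 -0.1441  0.0539]
small [ 0.6335 -0.1546  0.0628]
foot peg [0.63719689 0.14836145 0.03718117] [[0.6340811  0.14650518 0.049     ]] [[0.6327132  0.15709733 0.049     ]]
ball [ 0.48327578 -0.36291331  0.0241653 ] [[ 0.48482111 -0.36300926  0.024     ]]
box [0.63315932 0.00413578 0.02      ]
red [ 0.57280552 -0.28783053  0.02      ]
pink [ 0.5520897  -0.45209848  0.02      ]
blue [ 0.38680676 -0.37198821  0.02      ]
shell [ 0.43651036 -0.17475849  0.02      ]
geode [0.45105934 0.1737304  0.02      ]
star [ 0.65369303 -0.3452544   0.02      ]
```

>>> play_rows(moves="0 0 0 0.79 -0.2 0 0;0 0 0 0.79 -0.2 0 0;0 0 0 0.79 -0.2 0 0;0 0 0 0.79 -0.2 0 0;0 0 0 0.79 -0.2 0 0;0 0 0 0.79 -0.2 0 0;0 0 0 0.79 -0.2 0 0;0 0 -0.0268 0 0 0 0;0 0 -0.0268 0 0 0 0;0 0 -0.0268 0 0 0 0;0 0 -0.0268 0 0 0 0;0 0 -0.0268 0 0 0 0")

```text
time_s: 1.6
position: [0.4488, -0.3599, 0.2307]
tool_rot: [-0.001, 0.813, 0.582, -0.0]
ft_force: [0.2, -0.6, -0.2]
gripper_width: 0.0852
grip_force: 0.0
```

>>> play_rows(moves="0 0 -0.0268 0 0 0 0;0 0 -0.0268 0 0 0 0;0 0 0 0 0 0 0")

```text
time_s: 1.98
position: [0.4488, -0.36, 0.2308]
tool_rot: [-0.001, 0.707, 0.707, -0.0]
ft_force: [-0.6, 0.1, 0.1]
gripper_width: 0.0854
grip_force: 0.0
```

```bash
python3 - <<'E'
from station import *
from h import *
s=sense();print(s["time_s"],s["position"],s["tool_rot"],s["joint_pos"])
c=camera_model("wrist");print(c)
I=snapshot("wrist")[...,::-1];cv2.imwrite("pics/w0.png",I)
print("expect ball px",proj(c,[.4848,-.363,.024]))
E
```

```text
1.975 [ 0.4488082  -0.36000821  0.23082782] [-5.39932489e-04  7.07142682e-01  7.07070673e-01 -1.54334681e-05] [-7.49463059e-01  3.08197282e-01  1.50554186e+00  8.24467887e-06
  1.32893379e+00 -7.49363202e-01]
{'fx': 372.973718623623, 'fy': 372.973718623623, 'cx': 318.60241806150685, 'cy': 235.95890636587654, 'xyz': array([ 0.44978432, -0.27972348,  0.37349596]), 'rotation': array([ 9.87498289e-01, -1.57628956e-01,  2.32010021e-04,  4.34210742e-04])}
expect ball px [[355.22695523 205.09002685]]
```

View pics/w0.png

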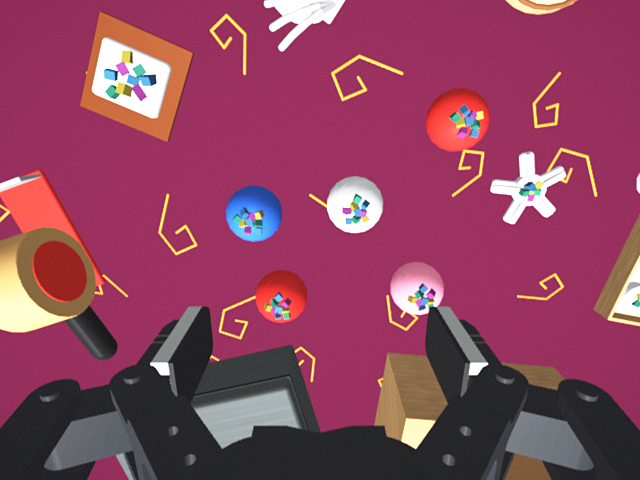

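>>> play_rows(moves="0 0 0 0.9 0 0 0;0 0 0 0.9 0 0 0;0 0 0 0.9 0 0 0;0 0 0 0.9 0 0 0;0 0 0 0.9 0 0 0;0 0 0 0.9 0 0 0;0 0 0 0.9 0 0 0;0 0 0 0.9 0 0 0;0 0 0 0.9 0.1 0 0;0 0 0 0 0 0 0;0 0 0 0 0 0 0")

```text
time_s: 3.4
position: [0.4532, 0.0445, 0.2312]
tool_rot: [0.0, 0.707, 0.708, -0.0]
ft_force: [-0.8, 0.2, -0.2]
gripper_width: 0.0856
grip_force: 0.0
```

```bash
python3 - <<'E'
from station import *
from h import *
s=sense();print(s["time_s"],s["position"],s["tool_rot"])
c=camera_model("wrist");print(c["xyz"],c["rotation"])
I=snapshot("wrist")[...,::-1];cv2.imwrite("pics/w1.png",I)
print(proj(c,[[.455,.045,z] for z in(0.014,.064,.073)]))
E
```

```text
3.4 [0.45322147 0.04454555 0.23122436] [ 1.31865461e-04  7.06658610e-01  7.07554573e-01 -3.42763167e-04]
[0.45400409 0.12504555 0.37377133] [ 9.87387616e-01 -1.58318022e-01 -9.66296099e-05  1.04465026e-03]
[[319.49597495 198.89658707]
 [319.62072327 211.64494797]
 [319.64722796 214.35353263]]
```

View pics/w1.png

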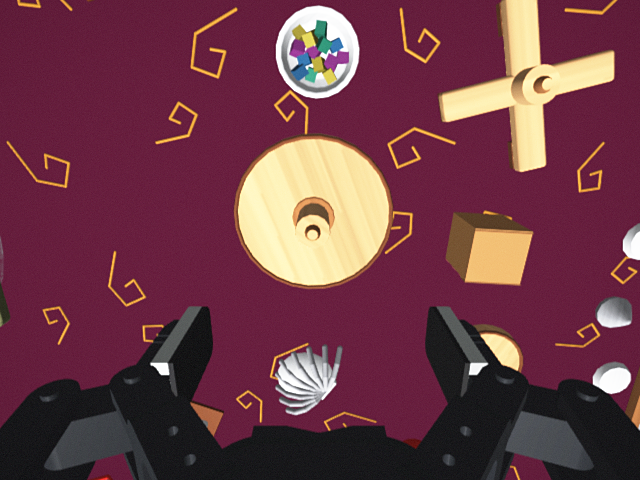

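```bash
cat >> h.py <<'E'
def wood(img,lo=(10,30,150),hi=(30,160,255)):
    return cv2.inRange(cv2.cvtColor(np.ascontiguousarray(img),cv2.COLOR_BGR2HSV),lo,hi)
def disc(img,c,uv,z,lo=(0,40,60),hi=(35,200,255)):
    m=wood(img,lo,hi);m=cv2.morphologyEx(m,cv2.MORPH_OPEN,np.ones((5,5)))
    cs,_=cv2.findContours(m,cv2.RETR_EXTERNAL,cv2.CHAIN_APPROX_NONE)
    k=max(cs,key=lambda k:cv2.pointPolygonTest(k,uv,True))
    p=cast(c,k[:,0,:],z)[:,:2]*1000
    e=cv2.fitEllipse(p.astype(np.float32)); return np.round(np.r_[e[0],e[1]],1)
E
python3 - <<'E'
from station import *
from h import *
c=camera_model("wrist");I=cv2.imread("pics/w1.png")
H=cv2.cvtColor(I,cv2.COLOR_BGR2HSV)
for u in((300,180),(236,212),(312,234),(542,84),(520,30),(100,250)):print(u,H[u[1],u[0]])
for lo in((0,40,60),(10,30,160)):print(disc(I,c,(270,200),.014 if lo[0] else .012,lo))
print("pegtop",cast(c,(312.5,233),.073))
print("foot pegtop",cast(c,(544,84.5),.049))
I=cv2.resize(I[180:260,270:370],None,fx=5,fy=5,interpolation=cv2.INTER_CUBIC)
J=cv2.imread("pics/w1.png")[50:130,490:590];J=cv2.resize(J,None,fx=4,fy=4)
K=np.zeros((400,900,3),np.uint8);K[:,:500]=I;K[:320,500:900]=J
cv2.imwrite("pics/w1c.png",cv2.resize(K,(800,355)))
E
```

```text
(300, 180) [ 24  81 253]
(236, 212) [ 10 167 130]
(312, 234) [ 24  78 254]
(542, 84) [ 20 104 255]
(520, 30) [ 22  87 252]
(100, 250) [167 190 102]
[448.7  26.5 158.8 159.5]
[449.1  27.7 150.6 151.9]
pegtop [[0.44900421 0.02822769 0.073     ]]
foot pegtop [[0.63627436 0.14685779 0.049     ]]
```

View pics/w1c.png

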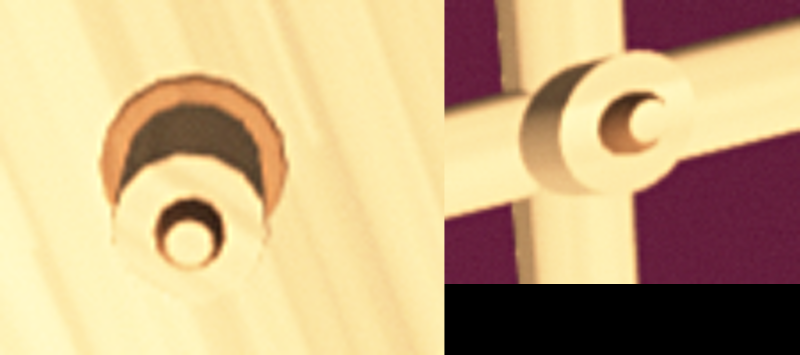

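>>> play_rows(moves="0 0 0 -0.34 -0.08 0.5 0;0 0 0 0 0 0.9 0;0 0 0 0 0 0.9 0;0 0 0 0 0 0.9 0;0 0 0 0 0 0.6 0;0 0 0 0 0 0.3 0;0 0 0 0 0 0.06 0;0 0 0 0 0 0 0")

```text
time_s: 4.45
position: [0.4498, 0.0269, 0.0235]
tool_rot: [0.0, 0.707, 0.707, 0.0]
ft_force: [0.2, -0.2, -0.5]
gripper_width: 0.0855
grip_force: 0.0
```

>>> play_rows(moves="0 0 0 0 0 0 255;0 0 0 0 0 0 255;0 0 0 0 0 0 255;0 0 0 0 0 0 255;0 0 0 0 0 0 255;0 0 0 0 0 0 255;0 0 0 0 0 -0.2 255;0 0 0 0 0 -0.8 255;0 0 0 0 0 -1 255;0 0 0 0 0 -1 255;0 0 0 0 0 0 255", squeeze=60)

```text
time_s: 5.82
position: [0.4526, 0.0278, 0.1776]
tool_rot: [0.004, 0.706, 0.708, 0.003]
ft_force: [-0.9, -0.3, -1.6]
gripper_width: 0.0294
grip_force: 60.2
```

>>> play_rows(moves="0 0 0 0 0.73 -0.1 255;0 0 0 0 0.73 -0.1 255;0 0 0 0 0.73 -0.1 255;0 0 0 0 0.73 -0.1 255;0 0 0 0 0.73 -0.1 255;0 0 0 0 0 0 255;0 0 0 0 0 0 255")

```text
time_s: 6.7
position: [0.6301, 0.0281, 0.1964]
tool_rot: [-0.002, 0.706, 0.708, -0.002]
ft_force: [-0.4, -0.1, -2.1]
gripper_width: 0.0299
grip_force: 60.1
```

```bash
python3 - <<'E'
from station import *
from h import *
s=sense();print(s["time_s"],s["position"],s["tool_rot"])
c=camera_model("wrist");print(c["xyz"],c["rotation"])
I=np.ascontiguousarray(snapshot("wrist")[...,::-1]);cv2.imwrite("pics/w2.png",I)
u=proj(c,[.6363,.1469,.044])[0];print(u)
a,b=int(u[0]),int(u[1]);b=max(b,40)
C=np.zeros((480,720,3),np.uint8)
C[:]=cv2.resize(I[b-40:b+40,a-60:a+60],(720,480),interpolation=cv2.INTER_CUBIC)
print("crop origin",a-60,b-40)
cv2.imwrite("pics/w2c.png",C)
E
```

```text
6.7 [0.63009581 0.02813693 0.19635281] [-0.00168093  0.70646565  0.70774356 -0.00158482]
[0.63146144 0.10852474 0.33897134] [ 0.9874473  -0.15792767  0.00197424  0.00167047]
[327.28739449  57.39149935]
crop origin 267 17
```

View pics/w2c.png

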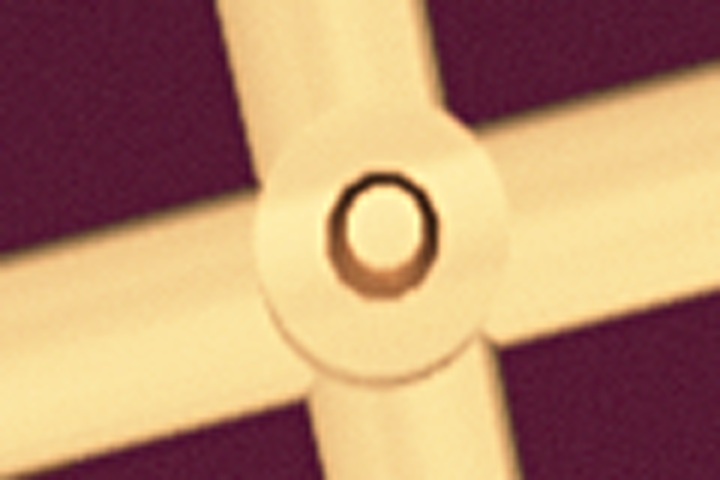

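View pics/w2.png

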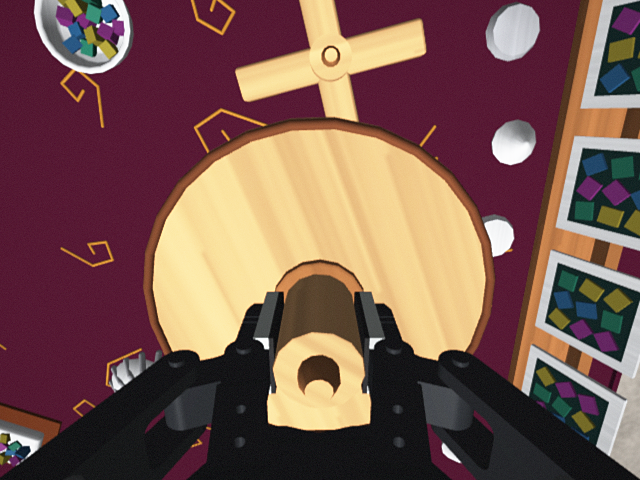

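```bash
cat >> h.py <<'E'
from scipy.optimize import least_squares
def held(img,c,z,r,seed,rowmax,lo=(0,40,60),hi=(35,255,255),rmin=0):
    "axis xy (mm) of a level held disc: rim arc above rowmax cast onto z"
    m=wood(img,lo,hi);m=cv2.morphologyEx(m,cv2.MORPH_OPEN,np.ones((5,5)))
    cs,_=cv2.findContours(m,cv2.RETR_EXTERNAL,cv2.CHAIN_APPROX_NONE)
    k=max(cs,key=lambda k:cv2.pointPolygonTest(k,seed,True))[:,0,:]
    k=k[(k[:,1]<rowmax)&(k[:,1]>rmin)]
    p=cast(c,k,z)[:,:2]*1000
    f=least_squares(lambda v:np.hypot(*(p-v[:2]).T)-v[2],[*p.mean(0),r*1000],loss="soft_l1")
    return np.round(f.x,1),len(k)
E
python3 - <<'E'
from station import *
from h import *
c=camera_model("wrist");I=cv2.imread("pics/w2.png")
for z in(.187,.173): 
  for lo in ((0,40,60),(12,30,160)): print(z,lo,held(I,c,z,.08,(250,200),290,lo,rmin=122))
print("foot",cast(c,(331,55.3),.049),cast(c,(330.6,56.8),.040))
E
```

```text
0.187 (0, 40, 60) (array([630.6,  27.3,  79.1]), 451)
0.187 (12, 30, 160) (array([630.7,  27.9,  74.6]), 573)
0.173 (0, 40, 60) (array([630.5,  19.8,  86.4]), 451)
0.173 (12, 30, 160) (array([630.7,  20.5,  81.5]), 573)
foot [[0.63865225 0.14765053 0.049     ]] [[0.63860568 0.14786888 0.04      ]]
```

>>> play_rows(moves="0 0 0 0.6 0.04 0 255;0 0 0 0.6 0.04 0 255;0 0 0 0.6 0.04 0 255;0 0 0 0.6 0.04 0 255;0 0 0 0 0 0.5 255;0 0 0 0 0 0.5 255;0 0 0 0 0 0 255;0 0 0 0 0 0 255")

```text
time_s: 7.75
position: [0.6395, 0.148, 0.149]
tool_rot: [0.0, 0.707, 0.708, 0.0]
ft_force: [0.1, 0.1, -2.0]
gripper_width: 0.03
grip_force: 60.2
```

```bash
python3 - <<'E'
from station import *
from h import *
for i in range(3):
    s=sense();print(s["time_s"],s["position"],s["tool_rot"],s["ft_force"]);c=camera_model("wrist");I=snapshot("wrist")
I=np.ascontiguousarray(I[...,::-1]);cv2.imwrite("pics/w3.png",I)
z=s["position"][2]-.0095
print(held(I,c,z,.08,(250,200),290))
for n in("top","side"):cv2.imwrite(f"pics/{n}1.png",snapshot(n)[...,::-1])
E
```

```text
7.75 [0.63949899 0.14796798 0.14897205] [8.90954832e-05 7.06515751e-01 7.07697298e-01 1.40863943e-04] [ 0.05724132  0.05021091 -1.99598447]
7.8 [0.64011186 0.14801981 0.14954745] [5.05512839e-04 7.06555121e-01 7.07657468e-01 7.16448626e-04] [ 0.74810126 -0.45186008 -3.20800982]
7.85 [0.64038378 0.14801366 0.14974574] [6.64558802e-04 7.06584812e-01 7.07627427e-01 9.41013543e-04] [-0.21844427  0.43523462 -2.94094148]
(array([641.3, 147.3,  79. ]), 521)
```

>>> play_rows(moves="0 0 0 0.01 -0.03 0.4 255;0 0 0 0 0 0.6 255;0 0 0 0 0 0.3 255;0 0 0 0 0 0 255;0 0 0 0 0 0 255;0 0 0 0 0 0 255")

```text
time_s: 8.75
position: [0.6392, 0.1487, 0.0846]
tool_rot: [0.001, 0.707, 0.708, 0.001]
ft_force: [0.8, -0.8, -2.3]
gripper_width: 0.0298
grip_force: 60.2
```

>>> play_rows(moves="0 0 0 0 0 0.1 255;0 0 0 0 0 0.1 255;0 0 0 0 0 0.1 255;0 0 0 0 0 0 255")

```text
time_s: 9.25
position: [0.6376, 0.1484, 0.0675]
tool_rot: [-0.0, 0.706, 0.708, -0.001]
ft_force: [-0.1, -0.6, -1.5]
gripper_width: 0.0303
grip_force: 60.2
```

>>> play_rows(moves="0 0 0 0 0 0.05 255;0 0 0 0 0 0.03 255;0 0 0 0 0 0.02 255;0 0 0 0 0 0 255;0 0 0 0 0 0 255")

```text
time_s: 9.88
position: [0.6383, 0.1486, 0.064]
tool_rot: [0.0, 0.706, 0.708, 0.0]
ft_force: [-2.5, -0.2, 5.5]
gripper_width: 0.03
grip_force: 60.9
```

>>> play_rows(moves="0 0 0 0 0 0 150;0 0 0 0 0 0 100;0 0 0 0 0 0 0;0 0 0 0 0 0 0;0 0 0 0 0 0 0;0 0 0 0 0 -0.4 0;0 0 0 0 0 -0.8 0;0 0 0 0 0 -0.9 0;0 0 0 0 0 -0.9 0;0 0 0 0 0 -0.5 0;0 0 0 0 0 0 0")

```text
time_s: 11.25
position: [0.6397, 0.1488, 0.241]
tool_rot: [0.002, 0.706, 0.708, 0.002]
ft_force: [-0.8, -0.8, -0.6]
gripper_width: 0.0853
grip_force: 0.0
```

```bash
python3 - <<'E'
from station import *
from h import *
s=sense();print(s["time_s"],s["position"],s["tool_rot"]);c=camera_model("wrist");I=np.ascontiguousarray(snapshot("wrist")[...,::-1]);cv2.imwrite("pics/w4.png",I)
u=proj(c,[[.6384,.1484,z] for z in(.054,.104,.113)]);print(u)
print(disc(I,c,tuple(u[0]+[-60,0]),.052))
cs=camera_model("side");S=np.ascontiguousarray(snapshot("side")[...,::-1]);a,b=proj(cs,[.6384,.1484,.06])[0].astype(int)
C=np.hstack([cv2.resize(S[b-60:b+40,a-70:a+70],(448,320)),cv2.resize(I[int(u[2,1])-50:int(u[2,1])+50,int(u[2,0])-55:int(u[2,0])+55],(352,320))])
cv2.imwrite("pics/c4.png",C);print(int(u[2,0])-55,int(u[2,1])-50)
E
```

```text
11.25 [0.63973371 0.14880304 0.24104337] [0.00167741 0.70649801 0.70770915 0.00234736]
[[314.86088741 207.42792985]
 [314.63026722 222.70726745]
 [314.58051361 226.00360527]]
[638.7 147.7 158.8 159.2]
259 176
```

View pics/c4.png

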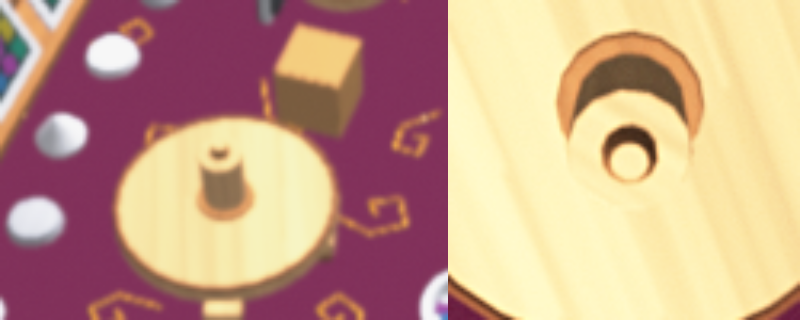

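>>> play_rows(moves="0 0 0 0.74 -0.75 0 0;0 0 0 0.74 -0.75 0 0;0 0 0 0.74 -0.75 0 0;0 0 0 0.74 -0.75 0 0;0 0 0 0.74 -0.75 0 0;0 0 0 0 0 0 0;0 0 0 0 0 0 0;0 0 0 0 0 0 0")

```text
time_s: 12.35
position: [0.451, 0.3323, 0.2374]
tool_rot: [0.0, 0.707, 0.707, -0.001]
ft_force: [-0.0, 0.7, -0.1]
gripper_width: 0.0856
grip_force: 0.0
```

```bash
python3 - <<'E'
from station import *
from h import *
s=sense();print(s["time_s"],s["position"],s["tool_rot"],s["joint_pos"]);c=camera_model("wrist");I=np.ascontiguousarray(snapshot("wrist")[...,::-1]);cv2.imwrite("pics/w5.png",I)
u=proj(c,[.4525,.34,.014])[0];print(u)
d=disc(I,c,tuple(u+[-35,0]),.012);print(d)
print(disc(I,c,tuple(u+[-35,0]),.014,(10,30,160)))
E
```

```text
12.35 [0.45102537 0.33228138 0.23742835] [ 7.85908517e-05  7.06964776e-01  7.07248406e-01 -7.00844369e-04] [ 5.59860321e-01  2.82296793e-01  1.52687720e+00 -4.80361213e-04
  1.33374963e+00  5.59572324e-01]
[319.28611613 190.25417562]
[454.  342.3 123.6 124. ]
[454.5 343.6 116.4 117.2]
```

View pics/w5.png

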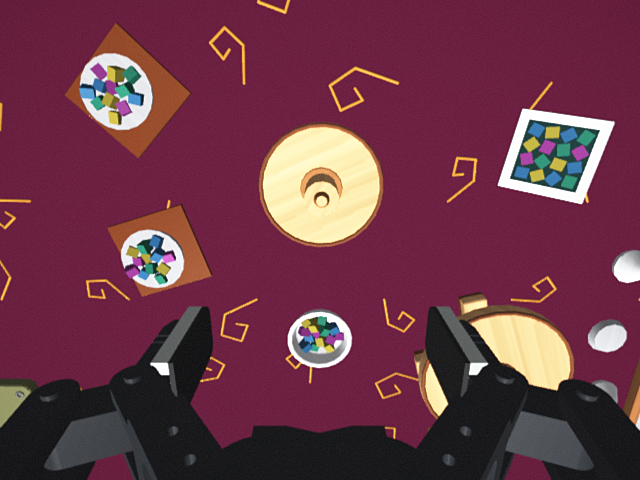

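>>> play_rows(moves="0 0 0 0.21 0.06 0.5 0;0 0 0 0 0 0.9 0;0 0 0 0 0 0.9 0;0 0 0 0 0 0.9 0;0 0 0 0 0 0.7 0;0 0 0 0 0 0.3 0;0 0 0 0 0 0.08 0;0 0 0 0 0 0 0;0 0 0 0 0 0 0")

```text
time_s: 13.52
position: [0.4544, 0.3444, 0.0257]
tool_rot: [0.0, 0.707, 0.708, 0.001]
ft_force: [0.5, 0.6, 1.1]
gripper_width: 0.0854
grip_force: 0.0
```

>>> play_rows(moves="0 0 0 0 0 0 255;0 0 0 0 0 0 255;0 0 0 0 0 0 255;0 0 0 0 0 0 255;0 0 0 0 0 0 255;0 0 0 0 0 0 255;0 0 0 0 0 -0.2 255;0 0 0 0 0 -0.8 255;0 0 0 0 0 -1 255;0 0 0 0 0 -1 255;0 0 0 0 0 -1 255", squeeze=60)

```text
time_s: 14.9
position: [0.4529, 0.3433, 0.2258]
tool_rot: [-0.0, 0.707, 0.708, -0.0]
ft_force: [1.4, 0.5, -2.2]
gripper_width: 0.0296
grip_force: 59.6
```

>>> play_rows(moves="0 0 0 0 0 -0.4 255;0 0 0 -0.78 0.74 0 255;0 0 0 -0.78 0.74 0 255;0 0 0 -0.78 0.74 0 255;0 0 0 -0.78 0.74 0 255;0 0 0 -0.78 0.74 0 255;0 0 0 0 0 0 255;0 0 0 0 0 0.7 255;0 0 0 0 0 0.5 255;0 0 0 0 0 0 255;0 0 0 0 0 0 255;0 0 0 0 0 0 255")

```text
time_s: 16.4
position: [0.6395, 0.1496, 0.186]
tool_rot: [0.001, 0.706, 0.708, 0.001]
ft_force: [-0.1, 1.3, -1.8]
gripper_width: 0.0297
grip_force: 60.0
```

```bash
cat > held.py <<'E'
from station import *
from h import *
import sys
off,r,seed,rm,name=float(sys.argv[1]),float(sys.argv[2]),(250,200),290,sys.argv[3]
for i in range(3):
    s=sense();c=camera_model("wrist");I=snapshot("wrist")
    print(s["time_s"],s["position"],s["ft_force"])
I=np.ascontiguousarray(I[...,::-1]);cv2.imwrite(f"pics/{name}.png",I)
p=s["position"].copy();p[2]-=off
u=proj(c,p)[0];seed=tuple(u+[-r*700,-15]);print(u)
for lo in((0,40,60),(12,30,160)):print(held(I,c,p[2],r,seed,u[1]+20,lo))
E
python3 held.py .0137 .0625 w6
```

```text
16.4 [0.63952417 0.14955552 0.1860096 ] [-0.14997034  1.30758678 -1.83184417]
16.45 [0.63948702 0.14945862 0.18591645] [ 0.22858656  0.39416655 -2.18703172]
16.5 [0.63935325 0.14938654 0.18573435] [-0.06400143  0.06032238 -1.4008083 ]
[316.48733685 295.28512854]
(array([639.6, 180.1,  47.9]), 649)
(array([640.4, 148.2,  57.2]), 580)
```

>>> play_rows(moves="0 0 0 0 -0.02 0.4 255;0 0 0 0 0 0.3 255;0 0 0 0 0 0.15 255;0 0 0 0 0 0 255;0 0 0 0 0 0.1 255;0 0 0 0 0 0.08 255;0 0 0 0 0 0 255;0 0 0 0 0 0 255")

```text
time_s: 17.55
position: [0.6378, 0.1491, 0.133]
tool_rot: [0.0, 0.707, 0.708, 0.0]
ft_force: [-0.7, -0.3, -2.0]
gripper_width: 0.03
grip_force: 60.0
```

>>> play_rows(moves="0 0 0 0 0 0.04 255;0 0 0 0 0 0.03 255;0 0 0 0 0 0.02 255;0 0 0 0 0 0 255;0 0 0 0 0 0 255")

```text
time_s: 18.18
position: [0.6377, 0.1491, 0.1288]
tool_rot: [0.0, 0.707, 0.708, 0.0]
ft_force: [-1.4, -0.2, 4.0]
gripper_width: 0.0298
grip_force: 60.5
```

Seated with light contact. Release, raise, and move toward the small tier after a check.

>>> play_rows(moves="0 0 0 0 0 0 150;0 0 0 0 0 0 100;0 0 0 0 0 0 0;0 0 0 0 0 0 0;0 0 0 0 0 0 0;0 0 0 0 0 -0.4 0;0 0 0 0 0 -0.8 0;0 0 0 0 0 -0.9 0;0 0 0 0 0 -0.7 0;0 0 0 0 0 0 0;0 0 0 0 0 0 0")

```text
time_s: 19.55
position: [0.6371, 0.149, 0.2676]
tool_rot: [-0.0, 0.706, 0.708, -0.0]
ft_force: [0.0, 0.2, 0.4]
gripper_width: 0.0855
grip_force: 0.0
```

```bash
python3 - <<'E'
from station import *
from h import *
s=sense();print(s["time_s"],s["position"]);c=camera_model("wrist");I=np.ascontiguousarray(snapshot("wrist")[...,::-1]);cv2.imwrite("pics/w7.png",I)
u=proj(c,[[.6388,.1484,z] for z in(.118,.168,.177)]);print(u)
print(disc(I,c,tuple(u[0]+[-45,0]),.118,(12,30,160)))
cs=camera_model("side");S=np.ascontiguousarray(snapshot("side")[...,::-1]);a,b=proj(cs,[.6384,.1484,.1])[0].astype(int)
C=np.hstack([cv2.resize(S[b-60:b+60,a-70:a+70],(448,384)),cv2.resize(I[int(u[2,1])-60:int(u[2,1])+60,int(u[2,0])-55:int(u[2,0])+55],(352,384))])
cv2.imwrite("pics/c7.png",C);print(int(u[2,0])-55,int(u[2,1])-60)
E
```

```text
19.55 [0.63714145 0.14896551 0.26761043]
[[319.63791221 218.3867742 ]
 [319.76683453 237.91430368]
 [319.79531046 242.22747889]]
[638.6 148.1 115.3 115.4]
264 182
```

View pics/c7.png

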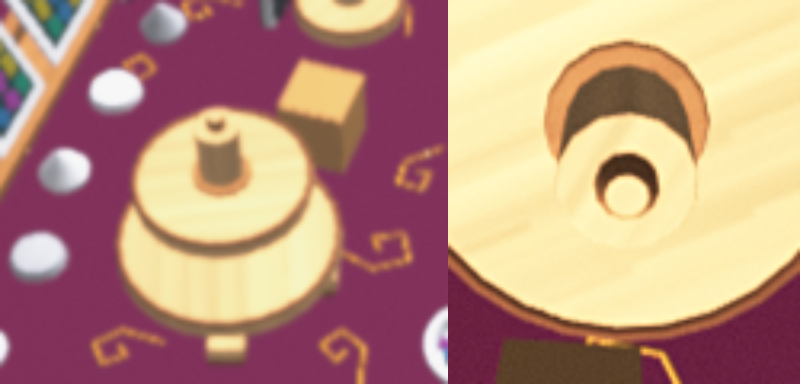

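>>> play_rows(moves="0 0 0 -0.85 0 0 0;0 0 0 -0.85 0 0 0;0 0 0 -0.85 -0.08 0 0;0 0 0 -0.85 0 0 0;0 0 0 -0.85 0 0 0;0 0 0 -0.85 0 0.3 0;0 0 0 -0.85 0 0.3 0;0 0 0 0 0 0 0;0 0 0 0 0 0 0;0 0 0 0 0 0 0")

```text
time_s: 20.9
position: [0.6344, -0.1472, 0.2383]
tool_rot: [-0.0, 0.706, 0.708, 0.0]
ft_force: [-0.4, -0.3, 0.0]
gripper_width: 0.0857
grip_force: 0.0
```

```bash
python3 - <<'E'
from station import *
from h import *
s=sense();print(s["time_s"],s["position"],s["tool_rot"]);c=camera_model("wrist");I=np.ascontiguousarray(snapshot("wrist")[...,::-1]);cv2.imwrite("pics/w8.png",I)
u=proj(c,[[.633,-.155,z] for z in(.014,.054)]);print(u)
for q in((-30,0),(-30,-10),(30,0)):
  print(disc(I,c,tuple(u[0]+q),.012),disc(I,c,tuple(u[0]+q),.014,(12,30,160)))
a,b=u[0].astype(int);cv2.imwrite("pics/c8.png",cv2.resize(I[b-60:b+60,a-70:a+70],(700,600)));print(a-70,b-60)
E
```

```text
20.9 [ 0.63436778 -0.14719962  0.23833961] [-1.65974678e-04  7.06032473e-01  7.08179414e-01  1.93074570e-04]
[[316.2647132  205.6113509 ]
 [316.00915281 215.94423574]]
[ 641.1 -149.4   93.1   94. ] [ 641.5 -149.4   84.5   84.8]
[ 641.1 -149.4   93.1   94. ] [ 641.5 -149.4   84.5   84.8]
[ 641.1 -149.4   93.1   94. ] [ 641.5 -149.4   84.5   84.8]
246 145
```

View pics/c8.png

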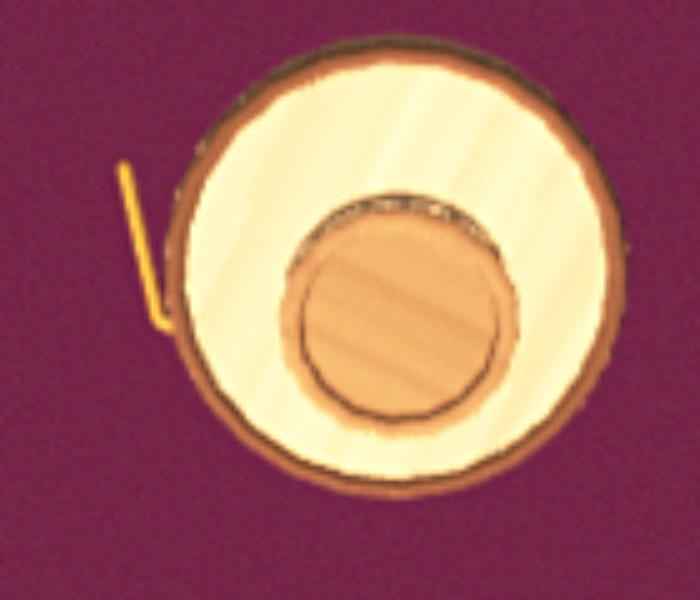

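>>> play_rows(moves="0 0 0 -0.04 0.14 0.5 0;0 0 0 0 0 0.9 0;0 0 0 0 0 0.9 0;0 0 0 0 0 0.9 0;0 0 0 0 0 0.7 0;0 0 0 0 0 0.3 0;0 0 0 0 0 0.08 0;0 0 0 0 0 0 0;0 0 0 0 0 0 0")

```text
time_s: 22.08
position: [0.6425, -0.1507, 0.026]
tool_rot: [0.001, 0.706, 0.708, 0.001]
ft_force: [-0.8, -0.1, -0.4]
gripper_width: 0.0855
grip_force: 0.0
```

>>> play_rows(moves="0 0 0 0 0 0 255;0 0 0 0 0 0 255;0 0 0 0 0 0 255;0 0 0 0 0 0 255;0 0 0 0 0 0 255;0 0 0 0 0 -0.2 255;0 0 0 0 0 -0.8 255;0 0 0 0 0 -1 255;0 0 0 0 0 -1 255;0 0 0 0 0 -1 255;0 0 0 0 0 -1 255;0 0 0 0 0 0 255", squeeze=50)

```text
time_s: 23.58
position: [0.6438, -0.1512, 0.2802]
tool_rot: [0.005, 0.706, 0.708, 0.003]
ft_force: [0.9, -0.3, -1.5]
gripper_width: 0.0426
grip_force: 51.0
```

>>> play_rows(moves="0 0 0 0.86 -0.05 0 255;0 0 0 0.86 -0.03 0 255;0 0 0 0.86 0 0 255;0 0 0 0.86 0 0 255;0 0 0 0.86 0 0 255;0 0 0 0.85 0 0 255;0 0 0 0.85 0 0 255;0 0 0 0 0 0.6 255;0 0 0 0 0 0.5 255;0 0 0 0 0 0 255;0 0 0 0 0 0 255;0 0 0 0 0 0 255")

```text
time_s: 25.08
position: [0.6375, 0.1495, 0.2206]
tool_rot: [0.001, 0.707, 0.708, 0.001]
ft_force: [0.4, -0.0, -1.9]
gripper_width: 0.0423
grip_force: 51.0
```

```bash
python3 held.py .012 .047 w9; python3 - <<'E'
import cv2;I=cv2.imread("pics/w9.png");cv2.imwrite("pics/c9.png",I[120:480,140:500])
E
```

```text
25.075 [0.63752016 0.14945117 0.22059768] [ 0.43003591 -0.00436282 -1.91993644]
25.125 [0.63749268 0.1494498  0.22059956] [-0.70566048  0.97366338 -0.86077582]
25.175 [0.63739019 0.14944614 0.22053565] [ 0.12115589  0.68082736 -1.22012536]
[316.51343269 297.01166186]
(array([638.2, 180.6,  46. ]), 655)
(array([638.3, 155. ,  37.8]), 487)
```

View pics/c9.png

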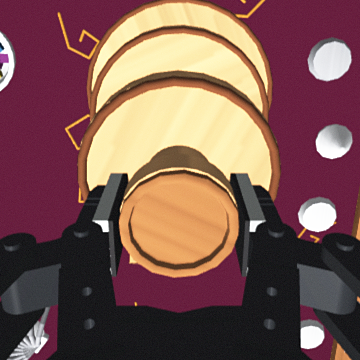

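```bash
python3 - <<'E'
from station import *
from h import *
c=camera_model("wrist");I=cv2.imread("pics/w9.png");H=cv2.cvtColor(I,cv2.COLOR_BGR2HSV)
for y in range(184,208): print(y,H[y,318],end=" ")
z=.2205-.026+.014
print(cast(c,[(318,193),(318,195),(318,200),(219,280),(419,280)],z)*1000)
E
```

```text
184 [ 24  76 253] 185 [ 23  78 253] 186 [ 23  78 253] 187 [ 23  78 254] 188 [ 24  77 255] 189 [ 19 105 255] 190 [ 15 130 192] 191 [ 14 129 105] 192 [ 17 123 104] 193 [ 14 125 106] 194 [ 14 123 114] 195 [ 13 117 109] 196 [ 15 139  75] 197 [ 11 157  57] 198 [ 10 159  74] 199 [ 10 153 100] 200 [ 11 157 128] 201 [  9 156 150] 202 [ 10 159 167] 203 [ 10 160 180] 204 [  9 161 185] 205 [ 10 160 185] 206 [ 16 127 237] 207 [ 23  89 255] [[637.84941812 198.11073832 208.5       ]
 [637.85092949 197.25716077 208.5       ]
 [637.85473047 195.11048202 208.5       ]
 [593.04223778 158.03236539 208.5       ]
 [683.75911862 158.15385439 208.5       ]]
```

>>> play_rows(moves="0 0 0 -0.01 0.01 0.2 255;0 0 0 0 0 0.1 255;0 0 0 0 0 0.06 255;0 0 0 0 0 0.05 255;0 0 0 0 0 0.04 255;0 0 0 0 0 0 255;0 0 0 0 0 0 255")

```text
time_s: 26.1
position: [0.6373, 0.1491, 0.197]
tool_rot: [0.0, 0.706, 0.708, 0.0]
ft_force: [-0.4, -0.7, -0.9]
gripper_width: 0.0428
grip_force: 51.0
```

>>> play_rows(moves="0 0 0 0 0 0.03 255;0 0 0 0 0 0.02 255;0 0 0 0 0 0.02 255;0 0 0 0 0 0 255;0 0 0 0 0 0 255")

```text
time_s: 26.72
position: [0.6372, 0.1491, 0.1933]
tool_rot: [-0.0, 0.706, 0.708, -0.0]
ft_force: [-0.1, -0.7, -1.5]
gripper_width: 0.0425
grip_force: 51.1
```

>>> play_rows(moves="0 0 0 0 0 0.02 255;0 0 0 0 0 0.01 255;0 0 0 0 0 0 255;0 0 0 0 0 0 255")

```text
time_s: 27.22
position: [0.6376, 0.1492, 0.1931]
tool_rot: [0.0, 0.706, 0.708, 0.001]
ft_force: [-0.3, -0.2, 5.1]
gripper_width: 0.0423
grip_force: 51.6
```

Contact at the seat. Release and rise.

>>> play_rows(moves="0 0 0 0 0 0 150;0 0 0 0 0 0 100;0 0 0 0 0 0 0;0 0 0 0 0 0 0;0 0 0 0 0 0 0;0 0 0 0 0 -0.4 0;0 0 0 0 0 -0.8 0;0 0 0 0 0 -0.9 0;0 0 0 0 0 -0.6 0;0 0 0 0 0 0 0;0 0 0 0 0 0 0")

```text
time_s: 28.6
position: [0.6366, 0.149, 0.3257]
tool_rot: [-0.0, 0.706, 0.708, -0.001]
ft_force: [-0.1, -0.1, -0.7]
gripper_width: 0.0849
grip_force: 0.0
```

```bash
python3 - <<'E'
from station import *
from h import *
s=sense();print(s["time_s"],s["position"]);c=camera_model("wrist");print(c["xyz"]);I=np.ascontiguousarray(snapshot("wrist")[...,::-1]);cv2.imwrite("pics/w10.png",I)
u=proj(c,[[.6388,.1484,z] for z in(.182,.222)]);print(u)
a,b=u[1].astype(int)
H=cv2.cvtColor(I,cv2.COLOR_BGR2HSV);print([tuple(H[b,a+k]) for k in range(-60,61,8)])
cs=camera_model("side");S=np.ascontiguousarray(snapshot("side")[...,::-1]);sa,sb=proj(cs,[.6384,.1484,.12])[0].astype(int)
C=np.hstack([cv2.resize(S[sb-70:sb+70,sa-60:sa+60],(400,467)),cv2.resize(I[b-80:b+60,a-60:a+60],(400,467))])
cv2.imwrite("pics/c10.png",C);print(a-60,b-80)
E
```

```text
28.6 [0.63662184 0.14895324 0.32568681]
[0.6375631  0.22939323 0.46825297]
[[320.436916   220.34680921]
 [320.61851695 236.02969068]]
[(np.uint8(167), np.uint8(174), np.uint8(116)), (np.uint8(10), np.uint8(155), np.uint8(184)), (np.uint8(25), np.uint8(63), np.uint8(255)), (np.uint8(26), np.uint8(63), np.uint8(255)), (np.uint8(15), np.uint8(146), np.uint8(236)), (np.uint8(15), np.uint8(142), np.uint8(240)), (np.uint8(16), np.uint8(141), np.uint8(243)), (np.uint8(16), np.uint8(143), np.uint8(242)), (np.uint8(15), np.uint8(145), np.uint8(238)), (np.uint8(15), np.uint8(142), np.uint8(239)), (np.uint8(15), np.uint8(146), np.uint8(234)), (np.uint8(16), np.uint8(138), np.uint8(244)), (np.uint8(24), np.uint8(79), np.uint8(253)), (np.uint8(26), np.uint8(61), np.uint8(255)), (np.uint8(10), np.uint8(160), np.uint8(179)), (np.uint8(169), np.uint8(166), np.uint8(118))]
260 156
```

View pics/c10.png

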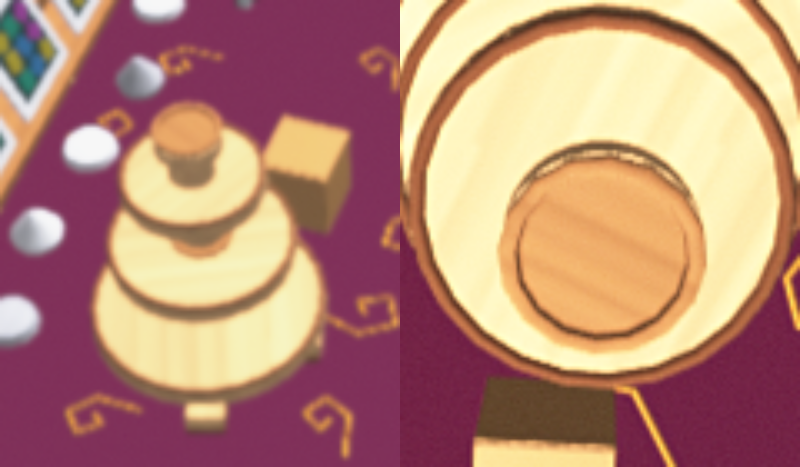

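```bash
python3 - <<'E'
from station import *
from h import *
c=camera_model("wrist");I=cv2.imread("pics/w10.png");s=sense();print(s["position"])
H=cv2.cvtColor(I,cv2.COLOR_BGR2HSV)
m=cv2.inRange(H,(12,115,200),(20,190,255));m[:200]=0
cs,_=cv2.findContours(m,cv2.RETR_EXTERNAL,cv2.CHAIN_APPROX_NONE);k=max(cs,key=cv2.contourArea)[:,0]
p=cast(c,k,.222)[:,:2]*1000
print("cup bbox",k.min(0),k.max(0),np.round(cv2.fitEllipse(p.astype(np.float32)),1) if 0 else cv2.fitEllipse(p.astype(np.float32)))
print(p.min(0),p.max(0))
# pale small disc face: front pixels
m=cv2.inRange(H,(20,30,200),(30,115,255))
m=cv2.bitwise_or(m,cv2.inRange(H,(12,60,60),(20,190,255)))
fl=m.copy();cv2.circle(fl,(320,232),34,255,-1)
n,l,st,ce=cv2.connectedComponentsWithStats(cv2.inRange(H,(20,30,170),(30,130,255)))
i=l[255,285];print(st[i])
q=cast(c,[(st[i][0],222),(st[i][0]+st[i][2]-1,222)],.182)*1000;print(q[:,0],q[:,0].mean())
print("y",cast(c,[(320,st[i][1]),(320,st[i][1]+st[i][3]-1)],.182)[:,1]*1000)
E
```

```text
[0.63625211 0.14887698 0.32470795]
cup bbox [289 203] [351 261] ((637.9171752929688, 150.9267120361328), (41.08176803588867, 42.954036712646484), 72.80889129638672)
[616.43869181 129.98706846] [659.30656966 171.97893263]
[     0      0    640    480 296245]
[382.51613173 890.81808586] 636.6671087966045
y [ 301.06329087 -126.76629322]
```

>>> play_rows(moves="0 0 0 -0.93 -0.28 0 0;0 0 0 -0.93 -0.28 0 0;0 0 0 -0.93 -0.28 0 0;0 0 0 -0.93 -0.28 0.1 0;0 0 0 -0.93 -0.28 0.2 0;0 0 0 -0.93 -0.28 0.2 0;0 0 0 -0.93 -0.28 0.2 0;0 0 0 -0.93 -0.28 0.3 0;0 0 0 -0.93 -0.28 0.3 0;0 0 0 -0.93 -0.28 0.3 0;0 0 0 -0.93 -0.28 0.3 0;0 0 0 0 0 0 0")

```text
time_s: 30.2
position: [0.4815, -0.365, 0.2285]
tool_rot: [-0.003, 0.708, 0.706, -0.001]
ft_force: [0.1, 1.0, 0.2]
gripper_width: 0.0856
grip_force: 0.0
```

>>> play_rows(moves="0 0 0 0 0 0 0;0 0 0 0 0 0 0;0 0 0 0 0 0 0")

```text
time_s: 30.58
position: [0.4847, -0.3617, 0.2322]
tool_rot: [0.0, 0.706, 0.708, 0.0]
ft_force: [0.5, 0.3, 0.3]
gripper_width: 0.0856
grip_force: 0.0
```

```bash
cat > ball.py <<'E'
from station import *
from h import *
import sys
# white/silver ball: low saturation; ray to sphere centre approximated from blob circle centre at centre height
zc=float(sys.argv[1]) ; guess=[float(v) for v in sys.argv[2:4]]
s=sense();c=camera_model("wrist");I=np.ascontiguousarray(snapshot("wrist")[...,::-1]);cv2.imwrite(f"pics/{sys.argv[4]}.png",I)
print(s["time_s"],s["position"],s["tool_rot"],c["xyz"])
u=proj(c,[*guess,zc])[0];a,b=u.astype(int);print(u)
H=cv2.cvtColor(I,cv2.COLOR_BGR2HSV)
m=cv2.inRange(H,(0,0,90),(179,70,255));m[:b-60]=0;m[b+60:]=0;m[:,:a-60]=0;m[:,a+60:]=0
cs,_=cv2.findContours(m,cv2.RETR_EXTERNAL,cv2.CHAIN_APPROX_NONE);k=max(cs,key=cv2.contourArea)
e=cv2.fitEllipse(cv2.convexHull(k));print(e,cast(c,e[0],zc))
E
python3 ball.py .024 .4845 -.363 w11
```

```text
30.575 [ 0.4846659  -0.36165199  0.23224448] [2.90753153e-04 7.05910583e-01 7.08300892e-01 1.08897402e-04] [ 0.48516318 -0.2812064   0.37484239]
[317.27688388 202.85220828]
((316.5457458496094, 202.0386505126953), (56.01706314086914, 56.594268798828125), 171.759033203125) [[ 0.48379454 -0.36220288  0.024     ]]
```

>>> play_rows(moves="0 0 0 -0.01 -0.02 0.5 0;0 0 0 0 0 0.9 0;0 0 0 0 0 0.9 0;0 0 0 0 0 0.9 0;0 0 0 0 0 0.8 0;0 0 0 0 0 0.4 0;0 0 0 0 0 0.08 0;0 0 0 0 0 0 0;0 0 0 0 0 0 0")

```text
time_s: 31.75
position: [0.4841, -0.3639, 0.0092]
tool_rot: [0.001, 0.706, 0.708, 0.0]
ft_force: [0.1, -0.2, 0.4]
gripper_width: 0.0854
grip_force: 0.0
```

>>> play_rows(moves="0 0 0 0 0 0 255;0 0 0 0 0 0 255;0 0 0 0 0 0 255;0 0 0 0 0 0 255;0 0 0 0 0 0 255;0 0 0 0 0 0 255", squeeze=50)

```text
time_s: 32.5
position: [0.4833, -0.3635, 0.009]
tool_rot: [0.001, 0.707, 0.708, 0.0]
ft_force: [-0.2, 0.2, 5.6]
gripper_width: 0.0512
grip_force: 51.5
```

>>> play_rows(moves="0 0 0 0 0 -0.1 255;0 0 0 0 0 -0.4 255;0 0 0 0 0 -0.8 255;0 0 0 0 0 -0.9 255;0 0 0 0 0 -0.9 255;0 0 0 0 0 -0.9 255;0 0 0 0 0 -0.9 255;0 0 0 0 0 -0.6 255;0 0 0 0 0 0 255;0 0 0 0 0 0 255;0 0 0 0 0 0 255")

```text
time_s: 33.88
position: [0.482, -0.3623, 0.2803]
tool_rot: [-0.002, 0.706, 0.708, -0.0]
ft_force: [-0.4, -0.2, -3.2]
gripper_width: 0.0513
grip_force: 52.9
```

```bash
python3 - <<'E'
from station import *
print(sense()["position"],sense()["gripper_width"])
E
python3 ball.py .302 .4833 -.3635 w12
```

```text
[ 0.4820479  -0.362335    0.28034889] 0.05126988147081156
33.875 [ 0.4820479  -0.362335    0.28034889] [-2.28388062e-03  7.06491801e-01  7.07717524e-01 -1.60557799e-04] [ 0.48325941 -0.28236582  0.42318943]
[319.21245213 341.45875531]
((312.9118347167969, 336.0392761230469), (137.83424377441406, 165.2074737548828), 61.04182815551758) [[ 0.48093426 -0.36116204  0.302     ]]
```

>>> play_rows(moves="0 0 0 0.93 0.28 -0.1 255;0 0 0 0.93 0.28 -0.1 255;0 0 0 0.93 0.28 0 255;0 0 0 0.93 0.28 0 255;0 0 0 0.93 0.28 0 255;0 0 0 0.93 0.28 0 255;0 0 0 0.93 0.28 0 255;0 0 0 0.93 0.28 0 255;0 0 0 0.93 0.28 0 255;0 0 0 0.93 0.28 0 255;0 0 0 0.93 0.28 0 255;0 0 0 0 0 0 255")

```text
time_s: 35.42
position: [0.6365, 0.1523, 0.2907]
tool_rot: [-0.001, 0.705, 0.709, -0.0]
ft_force: [-0.6, -0.3, -2.7]
gripper_width: 0.0506
grip_force: 52.9
```

>>> play_rows(moves="0 0 0 0 0 0 255;0 0 0 0 0 0 255;0 0 0 0 0 0 255;0 0 0 0 0 0 255")

```text
time_s: 35.92
position: [0.6362, 0.1477, 0.2931]
tool_rot: [0.0, 0.707, 0.707, 0.0]
ft_force: [-0.2, 0.4, -2.0]
gripper_width: 0.0504
grip_force: 52.9
```

```bash
python3 - <<'E'
from station import *
from h import *
s=sense();c=camera_model("wrist");W=np.ascontiguousarray(snapshot("wrist")[...,::-1]);print(s["position"],s["tool_rot"])
cs=camera_model("side");S=np.ascontiguousarray(snapshot("side")[...,::-1])
p=s["position"]+[0,0,.015];b=proj(c,p)[0];u=proj(cs,p)[0];print(b,u)
cv2.imwrite("pics/w13.png",W);cv2.imwrite("pics/s13.png",S)
a,d=u.astype(int);x,y=b.astype(int)
C=np.hstack([cv2.resize(S[d-40:d+80,a-50:a+50],(450,540),interpolation=cv2.INTER_CUBIC),cv2.resize(W[y-120:y+90,x-70:x+66],(350,540))])
print(a-50,d-40,x-70,y-120)
cv2.imwrite("pics/c13.png",C)
E
```

```text
[0.63615847 0.14768469 0.29305151] [9.90790971e-05 7.06913610e-01 7.07299886e-01 9.98186780e-05]
[316.20214988 329.18564823] [246.34061701 210.58097201]
196 170 246 209
```

View pics/c13.png

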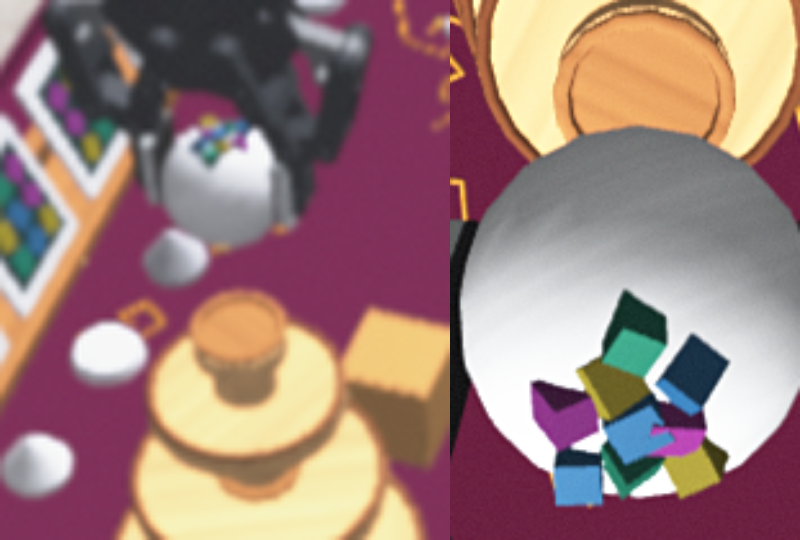

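```bash
python3 - <<'E'
from station import *
from h import *
c=camera_model("wrist");I=cv2.imread("pics/w13.png");H=cv2.cvtColor(I,cv2.COLOR_BGR2HSV)
m=cv2.inRange(H,(12,115,200),(20,190,255));m[:208]=0
cs,_=cv2.findContours(m,cv2.RETR_EXTERNAL,cv2.CHAIN_APPROX_NONE);k=max(cs,key=cv2.contourArea)[:,0]
k=k[k[:,1]<255]
p=cast(c,k,.222)[:,:2]*1000
f=least_squares(lambda v:np.hypot(*(p-v).T)-21.2,p.mean(0),loss="soft_l1");print("cup",f.x,np.abs(f.fun).mean(),k.min(0),k.max(0))
print("ball",cast(c,[(316,330),(316,325)],.308)*1000,sense()["position"])
# sphere exact: silhouette ellipse of projected sphere
P=np.array([.6362,.1490,.308]);o=np.array(c["xyz"]);d=P-o;D=np.linalg.norm(d);d/=D
a=np.cross(d,[1,0,0]);a/=np.linalg.norm(a);b=np.cross(d,a);t=np.linspace(0,6.28,90)[:,None]
C=P-d*.027**2/D;r=.027*np.sqrt(1-(.027/D)**2)
q=proj(c,C+r*(np.cos(t)*a+np.sin(t)*b));print(q.min(0),q.max(0), "seen ~", 250,258,382,402)
E
```

```text
cup [638.45764272 150.23288708] 1.3729045875052157 [286 215] [356 254]
ball [[636.11612616 147.61412033 308.        ]
 [636.11696621 149.85688004 308.        ]] [0.63621504 0.14801642 0.29305429]
[245.99998775 257.88980517] [386.26140236 402.41838967] seen ~ 250 258 382 402
```

>>> play_rows(moves="0 0 0 0.03 0.04 0 255;0 0 0 0 0 0.4 255;0 0 0 0 0 0.4 255;0 0 0 0 0 0.2 255;0 0 0 0 0 0.1 255;0 0 0 0 0 0 255;0 0 0 0 0 0 255;0 0 0 0 0 0 255")

```text
time_s: 37.02
position: [0.6386, 0.1501, 0.2386]
tool_rot: [0.0, 0.707, 0.708, 0.001]
ft_force: [-0.6, -1.5, -2.7]
gripper_width: 0.051
grip_force: 52.9
```

```bash
python3 - <<'E'
from station import *
from h import *
s=sense();cs=camera_model("side");ct=camera_model("top");print(s["position"],s["ft_force"])
I=np.ascontiguousarray(snapshot("side")[...,::-1]);H=cv2.cvtColor(I,cv2.COLOR_BGR2HSV)
P=s["position"]+[0,.001,.015];u=proj(cs,P)[0];v=proj(cs,[.6382,.1507,.222])[0];print("pred ball,cup",u,v)
a,b=v.astype(int)
for y in range(b-12,b+20,4):
    r=H[y,a-40:a+40];o=np.where((r[:,0]<22)&(r[:,1]>90)&(r[:,2]>90))[0];w=np.where((r[:,1]<70)&(r[:,2]>90))[0]
    print(y,"orange",(o.min()+a-40,o.max()+a-40) if len(o) else 0,"grey",(w.min()+a-40,w.max()+a-40) if len(w) else 0)
E
```

```text
[0.63860746 0.15012185 0.23858055] [-0.59848599 -1.511813   -2.69382145]
pred ball,cup [247.11975782 231.46238236] [248.79342205 242.29674475]
230 orange (np.int64(208), np.int64(213)) grey (np.int64(230), np.int64(260))
234 orange (np.int64(208), np.int64(210)) grey (np.int64(231), np.int64(261))
238 orange (np.int64(208), np.int64(279)) grey (np.int64(235), np.int64(262))
242 orange (np.int64(229), np.int64(287)) grey (np.int64(216), np.int64(253))
246 orange (np.int64(234), np.int64(287)) grey (np.int64(212), np.int64(264))
250 orange (np.int64(230), np.int64(287)) grey (np.int64(212), np.int64(265))
254 orange (np.int64(229), np.int64(287)) grey (np.int64(215), np.int64(266))
258 orange (np.int64(228), np.int64(287)) grey (np.int64(236), np.int64(241))
```

>>> play_rows(moves="0 0 0 -0.01 -0.01 0.06 255;0 0 0 0 0 0.06 255;0 0 0 0 0 0.03 255;0 0 0 0 0 0 255;0 0 0 0 0 0 255")

```text
time_s: 37.7
position: [0.6378, 0.1496, 0.2303]
tool_rot: [0.0, 0.706, 0.708, 0.0]
ft_force: [-0.0, 0.3, -2.5]
gripper_width: 0.0512
grip_force: 52.9
```

>>> play_rows(moves="0 0 0 0 0 0.03 255;0 0 0 0 0 0.02 255;0 0 0 0 0 0 255;0 0 0 0 0 0 255")

```text
time_s: 38.2
position: [0.6379, 0.1496, 0.228]
tool_rot: [0.0, 0.707, 0.708, 0.0]
ft_force: [-0.2, 0.9, -1.4]
gripper_width: 0.051
grip_force: 53.1
```

>>> play_rows(moves="0 0 0 0 0 0.02 255;0 0 0 0 0 0 255;0 0 0 0 0 0 255;0 0 0 0 0 0 255")

```text
time_s: 38.7
position: [0.6382, 0.1497, 0.2279]
tool_rot: [0.001, 0.706, 0.708, 0.001]
ft_force: [-0.4, -0.8, 5.9]
gripper_width: 0.0509
grip_force: 53.7
```

>>> play_rows(moves="0 0 0 0 0 -0.01 140;0 0 0 0 0 0 90;0 0 0 0 0 0 60;0 0 0 0 0 0 0;0 0 0 0 0 0 0;0 0 0 0 0 0 0;0 0 0 0 0 -0.2 0;0 0 0 0 0 -0.5 0;0 0 0 0 0 -0.8 0;0 0 0 0 0 -0.8 0;0 0 0 0 0 0 0;0 0 0 0 0 0 0")

```text
time_s: 40.2
position: [0.6375, 0.1495, 0.3426]
tool_rot: [0.0, 0.706, 0.708, 0.0]
ft_force: [0.5, 0.6, -1.1]
gripper_width: 0.0857
grip_force: 0.0
```

```bash
python3 ball.py .243 .6382 .1507 w14; python3 - <<'E'
from station import *
from h import *
c=camera_model("wrist")
P=np.array([.6382,.1507,.243]);o=np.array(c["xyz"]);d=P-o;D=np.linalg.norm(d);d/=D
a=np.cross(d,[1,0,0]);a/=np.linalg.norm(a);b=np.cross(d,a);t=np.linspace(0,6.28,90)[:,None]
q=proj(c,P-d*.027**2/D+.027*np.sqrt(1-(.027/D)**2)*(np.cos(t)*a+np.sin(t)*b));print("pred",q.min(0),q.max(0))
I=cv2.imread("pics/w14.png");H=cv2.cvtColor(I,cv2.COLOR_BGR2HSV)
x0,y0=q.min(0).astype(int);x1,y1=q.max(0).astype(int)
m=cv2.inRange(H,(30,80,40),(165,255,255));m2=np.zeros_like(m);m2[y0:y1,x0:x1]=m[y0:y1,x0:x1]
yy,xx=np.nonzero(m2);print("crystal centroid",xx.mean(),yy.mean(),len(xx),"pred top",proj(c,[.6382,.1507,.270]))
E
```

```text
40.2 [0.63746365 0.14953962 0.34257147] [8.75425885e-05 7.06483729e-01 7.07729265e-01 1.41056651e-04] [0.63815126 0.22991775 0.48517678]
[318.18634838 235.54621311]
((321.14056396484375, 220.6482696533203), (92.0060043334961, 109.68334197998047), 18.74565315246582) [[0.64016835 0.16127474 0.243     ]]
pred [279.14688711 195.98813724] [358.94434498 275.77374648]
crystal centroid 317.63823933975243 247.72077028885832 727 pred top [[319.03034141 249.6425678 ]]
```

```bash
python3 - <<'E'
from station import *
from h import *
I=cv2.imread("pics/w14.png");H=cv2.cvtColor(I,cv2.COLOR_BGR2HSV)
def edge(seq): 
    return [tuple(int(v) for v in H[y,x]) for x,y in seq]
print("left/right",[(x,tuple(H[236,x].tolist())) for x in list(range(272,290,2))+list(range(350,368,2))])
print("top/bot",[(y,tuple(H[y,300].tolist())) for y in list(range(188,212,3))+list(range(264,284,2))])
h=cv2.HoughCircles(cv2.GaussianBlur(H[...,1],(5,5),0)[150:320,240:400],cv2.HOUGH_GRADIENT,1.5,10,param1=100,param2=20,minRadius=36,maxRadius=44)
print(h[0][:3]+np.array([240,150,0]) if h is not None else h, "pred centre 319.0 235.9 r 39.9")
cs=camera_model("side");S=np.ascontiguousarray(snapshot("side")[...,::-1]);u=proj(cs,[.6382,.1507,.243])[0];a,b=u.astype(int)
G=cv2.cvtColor(S,cv2.COLOR_BGR2HSV)[...,1]
k=cv2.HoughCircles(cv2.GaussianBlur(G,(3,3),0)[b-30:b+30,a-30:a+30],cv2.HOUGH_GRADIENT,1.5,10,param1=100,param2=10,minRadius=10,maxRadius=18)
print(k[0][:3]+np.array([a-30,b-30,0]) if k is not None else k,"pred",u, .027*561/np.linalg.norm(cs["xyz"]-[.638,.151,.243]))
E
```

```text
left/right [(272, (11, 151, 188)), (274, (9, 161, 108)), (276, (29, 70, 255)), (278, (27, 61, 255)), (280, (20, 45, 252)), (282, (108, 5, 241)), (284, (105, 2, 242)), (286, (105, 2, 245)), (288, (120, 1, 248)), (350, (105, 5, 201)), (352, (110, 4, 193)), (354, (100, 4, 175)), (356, (110, 16, 148)), (358, (19, 86, 255)), (360, (27, 66, 255)), (362, (15, 127, 230)), (364, (10, 161, 157)), (366, (11, 155, 179))]
top/bot [(188, (25, 66, 254)), (191, (26, 62, 254)), (194, (26, 62, 254)), (197, (25, 58, 255)), (200, (18, 107, 255)), (203, (105, 16, 126)), (206, (90, 8, 132)), (209, (100, 6, 138)), (264, (0, 0, 255)), (266, (0, 0, 255)), (268, (0, 0, 255)), (270, (14, 52, 152)), (272, (14, 155, 94)), (274, (14, 134, 99)), (276, (15, 143, 96)), (278, (14, 141, 98)), (280, (15, 143, 98)), (282, (13, 143, 112))]
[[318.75       236.25        39.75      ]
 [309.75       201.75        43.04999924]
 [329.25       204.75        43.04999924]] pred centre 319.0 235.9 r 39.9
[[247.75       234.25        13.44999981]
 [232.75       229.75        15.39999962]
 [243.25       243.25        17.04999924]] pred [247.86190843 235.06949863] 13.228331699398513
```

Both views put the ball where it should sit: the wrist view gives centre (318.8, 236.3), radius 39.8 px, against a predicted (319.0, 235.9), 39.9 px, and the side view agrees within 1 px. The crystals are at the top. I'll hand the job in.

```bash
python3 -c "
from station import *
print(job_done())"
```

```text
the job is handed in; nothing more can be done
None
```

The stand is up on its foot with the large, medium and small tiers seated level in that order, the silver ball sits upright in the cup (wrist and side views agree with its expected position within 1 px), no other goods were touched, and the job was handed in at about 40 s of the 115 s; no judging result was returned.

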